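Lock the pull-out pastry board with its headed pin

TASK

The pull-out pastry board on the counter has been left out: push it back into its frame until it stops, with the two jars still standing on it. Then lock it by pushing the headed steel pin fully home through the fork and the board's lug, until its head sits against the fork. Leave the other things on the counter where they are.

Things in the scene. Friction and masses are not known exactly. Their poses are not given: they have to be found in the camera images.
- frame: Fixed low frame of dark wood and brass, about 235 x 210 mm, in which the board slides. Origin: on the counter surface, near the frame's middle; x is the way the board is pushed home (roughly away from the robot), y left, z up. On its left side stands a brass fork, 90 mm tall: two upright cheeks at x = -83 to -37 mm, with holes along y at x = -60 mm, 65 mm above the counter.
- seat (a point): Mouth of the pin hole on the outer (+y) face of the fork's thick outer cheek; axes as the frame's, at (-60, 204, 65) mm in it. The underside of the pin's head rests here when the pin is home. Outer cheek: 70 mm thick, hole 19.2 mm. Inner cheek: 14 mm thick, its hole (21 mm) begins 92 mm behind the seat.
- pin: Loose steel pin, 0.2 to 0.3 kg: shank 18 mm thick, 120 mm long, tapered nose; flat round head 40 mm across, 12 mm thick. Origin: on its axis at the head's underside; +y out through the head, shank to -y. It starts 56 to 66 mm deep in the outer cheek, head 54 to 64 mm off the seat, drooping a little; oiled, it slides easily along the frame's -y. Pushed in before the board is home it blocks the lug.
- board (a joint): How far the board (wood, 228 x 170 x 18 mm, top 31.5 mm above the counter) is pulled out towards the robot, in m: 0 = home against a firm stop, its lug hole in line with the fork's holes. Starts at 0.045 to 0.08. Slides along the frame's x, takes about 4 N plus 12 N per m/s, stays where it is left.
- fascia (a point): Upright brass strip on the board's front, facing the robot: 6 mm thick, 14 to 90 mm above the counter, reaching 90 mm to the right and 130 mm to the left of this point. The point is on its outer face, 55 mm above the counter; axes as the frame's. Push it towards +x to move the board; when home it is at x = -90 mm in the frame.
- lug_hole (a point): Centre of the 21 mm hole in the lug: a brass plate 14 mm thick (y) and 50 mm tall behind the left end of the strip, which runs between the fork's cheeks as the board goes home.
- jar_a: Lidded amber glass jar, 56 mm across, 85 mm tall, 0.18 to 0.33 kg, standing loose on the board. Origin: centre of its underside, z up.
- jar_b: The other jar, the same as the first, also standing loose on the board.
- sugar_pot: White ceramic sugar pot with a brass lid, 80 mm across, 90 mm tall; origin under its centre. Leave it.
- small_pot: Small white ceramic pot with a cork lid, 76 mm across, 48 mm tall; origin under its centre. Leave it.
- weight: Small brass weight with a knob, 60 mm across, 62 mm tall; origin under its centre. Leave it.
- server: Cake server lying flat, 240 mm long; origin near its middle. Leave it.
- tin: Green tin, 90 mm across, 110 mm tall; origin under its centre. Leave it.

How it is judged:
On the way, in this order (a step that is already met when the one before it is completed fails the run):
1. the board is home against its stop, the pin not yet through (value of joint board below 0.006 m and y of pin in the frame of seat above 0.03 m), for 0.2 s.
2. the pin is pushed through fork and lug and its head is seated (value of joint board below 0.006 m and distance between pin and seat below 0.006 m and angle between the y axis of pin and the y axis of frame, either way round below 0.06 rad), for 0.2 s.
At the end, for the whole second after the job is handed in: The board is home (within 6 mm of its stop), the pin is at rest in line with the holes with its head within 6 mm of its seat on the fork, and both jars stand upright on the board (all of step 2 and linear speed of pin below 0.02 m/s and angle between each of jar_a, jar_b's own z axis and vertical below 0.2 rad and height (world z) of each of jar_a, jar_b above 0.026 m); the robot touches nothing.
It fails at once if a jar on the board is tipped over (angle between any of jar_a, jar_b's own z axis and vertical above 0.5 rad).
It fails at once if another thing on the counter is moved by more than 30 mm (distance of any of sugar_pot, small_pot, weight, server, tin from where it was at the start of the episode above 0.03 m).
It also fails if it takes over 45 s, if anything falls off the work surface, if the arm or the gripper's body presses on something with over 40 N, if the wrist force passes 120 N, or if a joint passes its speed limit or range.

ROBOT

A 7-joint arm with a two-finger parallel gripper is mounted at the origin on the work surface. World frame = base frame: x ahead of the robot, y to its left, z up, the work surface at z = 0. Lengths are in m, angles in rad, forces in N, time in s.
With the tool pointing down it reaches from about 0.4 to 0.85 m from the base axis. Payload 6.9 kg.
Tool frame: the origin (TCP) lies at the very end of the fingers, on their centre line; the grasp point (between the pads) lies 19 mm behind it; z points along the fingers, y is the line along which they close (so a half turn about z gives the same grasp; the last joint's range is limited). The gripper opens to 85 mm and grips with 20 to 120 N. Pads are 22 mm wide; open, the fingers measure 114 mm over their backs; the gripper's body (76 mm by 85 mm) begins 54 mm behind the grasp point. The pads swing forward as they close: fully open they stand 13 mm farther back than shut.
Start: joints at [1.401, 0.507, -0.238, 1.5, 0.126, 1.149, -0.155], TCP at [0.17, -0.601, 0.231] pointing down, gripper open.
Joint ranges: [-3.08, 3.08], [-0.24, 2.05], [-1.43, 1.35], [0, 2.5], [-1.52, 4.66], [0.17, 1.96], [-2.89, 2.89]. Speed limits (rad/s): [2.39, 2.39, 3.14, 3.14, 3.14, 3.14, 3.14].

INTERFACE

Orientations are given as a rotation vector (axis times angle).
In Python, from rig import r gives the robot as it stands. The module is installed in compiled form; this text tells all that it offers.
- The arm moves only by the tool step_arm, never from a script. Its argument "steps" is a list of rows, each a list of 3 entries, a list of its own where there are three numbers: the turn, a rotation vector about the tool's x, y, z in degrees, then the shift along the tool's x, y, z in m, then the finger opening in m, from 0 to 0.0854. In form: [[[rx, ry, rz], [x, y, z], grip], ...]. A call has 1 to 20 rows; each row is the pose to reach, as a shift and turn from the pose commanded when the call began, along the tool's axes at that moment; what a row does not reach only later rows make up. A row lasts 1/12 s, in which the tool goes at most 41.7 mm and 7.16 degrees, less where a joint would pass 70% of its speed; a pose out of reach is approached as far as the arm can. A call with a gripper value outside its range is refused whole. The fingers move at their own pace and stop on an object; "squeeze" is the grip in N (left out, the last holds). Time passes only in rows, so rows that repeat a pose let the fingers close. It gives the time, the measured TCP pose, the force, the opening and the grip force at its end, in the units of the state.
- r.get_obs(): the state, without advancing time (a new reading comes with each control period).
- r.snapshot(name): name is "scene" or "top" or "wrist"; returns a dict with "color" (384x512x3 uint8, red, green, blue), "range_z" (384x512 float32, m along the optical axis (not along the pixel's ray), 0 where there is no reading), "K" (3x3 intrinsics, pixels), "k1" (the pictures are not rectified: a ray, as slopes to the right and down, at radius r is drawn at 1 + k1 r^2 times it, then the intrinsics apply), "R" (3x3) and "t" (3): a world point X has camera coordinates R X + t. Camera axes: x right, y down, z forward; pixel columns grow to the right and rows downward; lengths in m; the calibration is good to about 2 mm. A picture is of the moment at which its call begins.
- r.job_done(): hands the job in; it is judged then, once.
The state is a dict: "time_s": time; "joint_pos": joint angles; "qvel": joint speeds; "tau": joint torques, N m; "tool_pos": TCP position; "tcp_rot": TCP orientation; "force": force on the tool from outside, world axes, zero at the start; "ft_torque": the same for the moment, N m; "width": finger opening in m; "finger_force": force on a finger pad.
Only numpy, scipy, OpenCV 4.12 (cv2) and the standard library are available. Lean on these libraries where they do the work, as an engineer would, in place of code of your own. Each camera call takes 0.05 s, during which the arm holds its last target. There are 200 camera calls.

## Working session

There is one attempt and no reset: what is moved stays moved. The work goes in short steps, Python scripts to look and compute and a tool call to move; the robot and the scene stay as the last step left them, time stands still between calls to the robot, and variables do not carry over. Pictures are saved under pics/ and viewed, at most 10 in all, crops included, and the job is handed in when it is done.

Besides the shell and the picture viewer there is one more tool, called after "Emit:" as name([rows], argument=value, ...), one row to a line, values as JSON. step_arm: Moves the arm, as the interface text tells. Its arguments: {"type":"object","properties":{"steps":{"type":"array","items":{"type":"array"}},"squeeze":{"type":"number"}},"required":["steps"]}

```bash
mkdir -p pics; cat > h.py <<'E'
import numpy as np, cv2
from rig import r
from scipy.spatial.transform import Rotation as Ro
def cloud(s):
    K=s["K"];h,w=s["range_z"].shape
    u,v=np.meshgrid(np.arange(w),np.arange(h))
    d=np.array([s["k1"],0,0,0,0],float)
    p=cv2.undistortPoints(np.stack([u,v],-1).reshape(-1,1,2).astype(float),K,d).reshape(h,w,2)
    z=s["range_z"];X=np.dstack([p[...,0]*z,p[...,1]*z,z])
    W=(X-s["t"])@s["R"]; W[z==0]=np.nan
    return W
def save(s,n): cv2.imwrite("pics/"+n,s["color"][...,::-1])
def state():
    o=r.get_obs(); print({k:np.round(o[k],4) for k in("time_s","joint_pos","tool_pos","tcp_rot","force","width")})
    print(Ro.from_rotvec(o["tcp_rot"]).as_matrix().round(3))
E
python3 - <<'E'
from h import *
a=r.snapshot("scene");b=r.snapshot("top")
save(a,"scene0.png");save(b,"top0.png")
np.savez("s0.npz",a=cloud(a),b=cloud(b),ac=a["color"],bc=b["color"])
state()
E
```

```text
{'time_s': np.float64(0.1), 'joint_pos': array([ 1.4005,  0.5082, -0.2376,  1.501 ,  0.1257,  1.1489, -0.1548]), 'tool_pos': array([ 0.17  , -0.601 ,  0.2305]), 'tcp_rot': array([-3.1102e+00, -4.3170e-01,  4.0000e-04]), 'force': array([ 0.3692,  0.2659, -0.2135]), 'width': np.float64(0.0854)}
[[ 0.962  0.272 -0.   ]
 [ 0.272 -0.962  0.002]
 [-0.    -0.002 -1.   ]]
```

View pics/scene0.png

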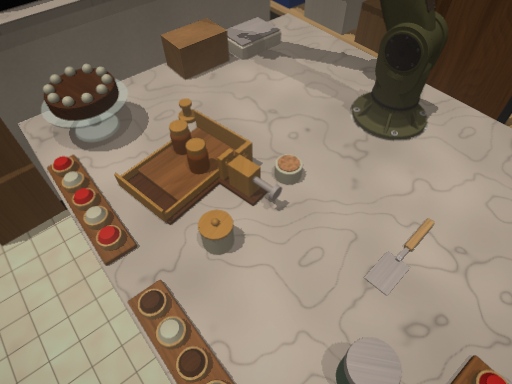

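View pics/top0.png

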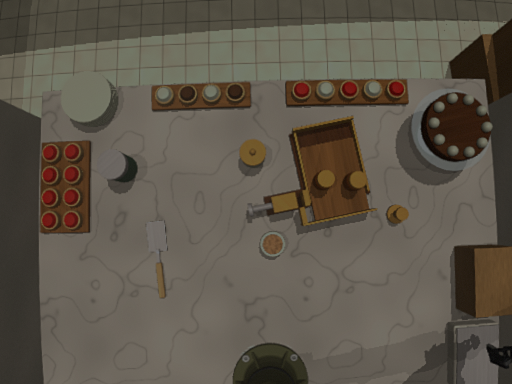

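The scene and top views show the frame at (335,170) in the top picture. The fascia is its lower edge, (305,222)-(372,208). The pin head is at (250,210), the small pot at (273,244), the sugar pot at (252,152) and the weight at (397,213).

```bash
python3 - <<'E'
from h import *
d=np.load("s0.npz");B=d["b"];A=d["a"];c=d["bc"]
crop=c[100:270,230:420];cv2.imwrite("pics/topc.png",cv2.resize(crop,None,fx=4,fy=3.5,interpolation=2)[...,::-1])
for n,(u,v) in dict(pinhead=(250,210),fork=(285,202),spot=(273,244),sugar=(252,152),weight=(397,213),jara=(325,179),jarb=(356,180),fl=(306,221),fr=(370,209),cornTL=(294,121),cornTR=(352,119)).items():
    p=B[v-4:v+5,u-4:u+5].reshape(-1,3); k=np.nanargmax(p[:,2]); print(n,B[v,u].round(3),"top",p[k].round(3))
W=np.vstack([A.reshape(-1,3),B.reshape(-1,3)])
def rect(lo,hi,box):
    m=(W[:,2]>lo)&(W[:,2]<hi)&(W[:,0]>box[0])&(W[:,0]<box[1])&(W[:,1]>box[2])&(W[:,1]<box[3])
    return W[m]
np.save("W.npy",W)
p=rect(.082,.1,(.35,.75,-.4,.2)); print(len(p))
im=np.zeros((500,700,3),np.uint8)
for lo,hi,col in((.02,.05,(90,0,0)),(.05,.07,(0,160,0)),(.07,.085,(0,200,200)),(.085,.096,(0,0,255)),(.096,.14,(255,255,255))):
    q=rect(lo,hi,(.4,.8,-.4,.16)); 
    for s in q: cv2.circle(im,(int((.16-s[1])*1250),int((.8-s[0])*1250)),1,col,-1)
cv2.imwrite("pics/plan.png",im)
E
```

```text
pinhead [0.529 0.048 0.083] top [0.535 0.054 0.084]
fork [ 0.549 -0.053  0.088] top [ 0.543 -0.061  0.095]
spot [ 0.427 -0.017  0.047] top [ 0.439 -0.02   0.052]
sugar [0.698 0.038 0.089] top [0.703 0.041 0.094]
weight [ 0.509 -0.388  0.064] top [ 0.503 -0.396  0.067]
jara [ 0.61  -0.167  0.115] top [ 0.601 -0.177  0.121]
jarb [ 0.605 -0.255  0.115] top [ 0.616 -0.266  0.12 ]
fl [ 0.493 -0.112  0.088] top [ 0.505 -0.109  0.094]
fr [ 0.523 -0.3    0.086] top [ 0.517 -0.292  0.093]
cornTL [ 0.81  -0.096  0.002] top [ 0.796 -0.092  0.005]
cornTR [ 0.812 -0.281  0.003] top [ 0.8   -0.26   0.062]
2045
```

View pics/topc.png

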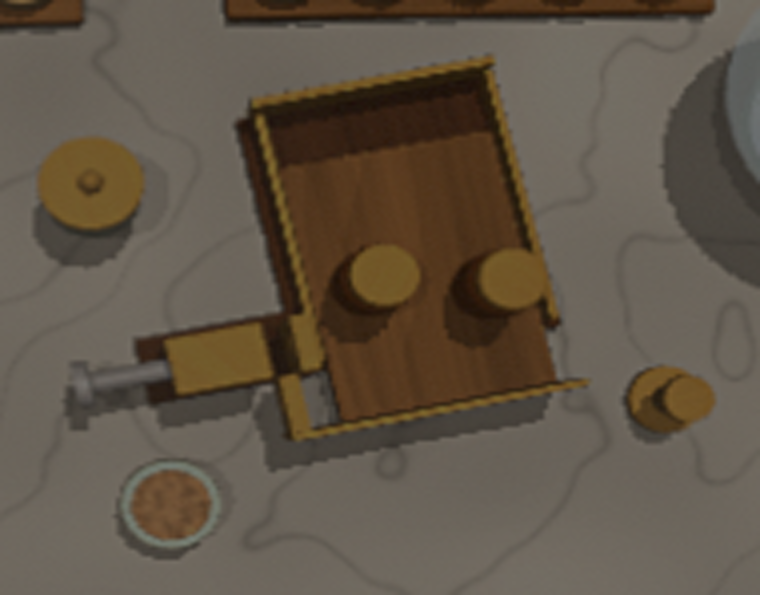

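View pics/plan.png

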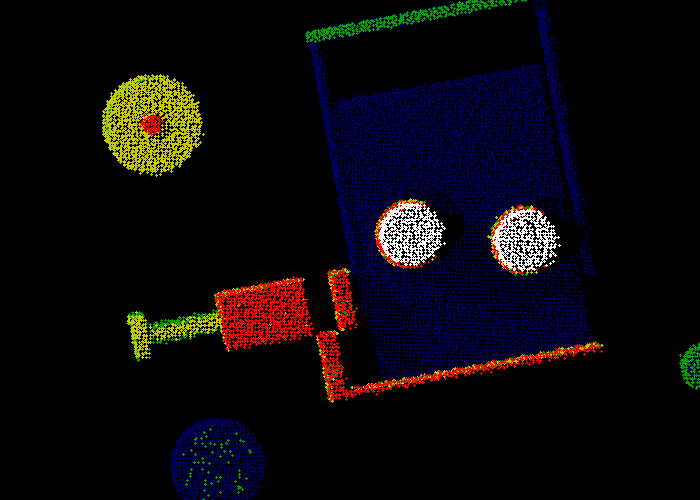

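The plan view is clear. The strip runs from (330,398) to (602,344), the fork block is around (265,313), and the pin head is at (140,335). Next I fit the frame yaw and the key points.

```bash
cat >> h.py <<'E'
def fitall(W,nj=True):
    def sel(b,lo,hi): return W[(W[:,0]>b[0])&(W[:,0]<b[1])&(W[:,1]>b[2])&(W[:,1]<b[3])&(W[:,2]>lo)&(W[:,2]<hi)]
    blk=sel((.48,.62,-.088,.01),.086,.097)[:,:2].astype(np.float32)
    st=sel((.44,.56,-.31,-.13),.084,.096)[:,:2].astype(np.float32)
    rc=cv2.minAreaRect(blk); box=cv2.boxPoints(rc)
    e=max([(box[(i+1)%4]-box[i]) for i in range(4)],key=np.linalg.norm); 
    if e[1]<0:e=-e
    v=cv2.fitLine(st,cv2.DIST_HUBER,0,.01,.01).ravel(); dv=v[:2]*np.sign(v[1])
    return blk,st,rc,e,v,dv
E
python3 - <<'E'
from h import *
W=np.load("W.npy");blk,st,rc,e,v,dv=fitall(W[~np.isnan(W[:,0])])
print(rc,"ey(block)",e/np.linalg.norm(e),"ey(strip)",dv)
ey=dv; ex=np.array([ey[1],-ey[0]]); print("yaw",np.degrees(np.arctan2(ex[1],ex[0])))
bx,by=blk@ex,blk@ey; q=lambda a:np.percentile(a,[2,50,98]).round(4)
print("block ex",q(bx),"ey",q(by)); seat=ex*((np.percentile(bx,2)+np.percentile(bx,98))/2)+ey*np.percentile(by,99)
org=seat+ex*.06-ey*.204; print("seat",seat,"org",org)
print("strip ex",q(st@ex)-org@ex,"ey",q(st@ey)-org@ey)
m=(W[:,0]>.48)&(W[:,0]<.58)&(W[:,1]>.0)&(W[:,1]<.1)&(W[:,2]>.03)
p=W[m]; print("pin/head ey",q(p[:,:2]@ey-seat@ey),"ex",q(p[:,:2]@ex-seat@ex))
h=p[(p[:,:2]@ey-seat@ey)>.045];print("head",q(h[:,0]),q(h[:,1]),q(h[:,2]),"ex",q(h[:,:2]@ex-seat@ex))
o=r.get_obs();R=Ro.from_rotvec(o["tcp_rot"]).as_matrix()
for y in(.02,0.0):
  for x in(-.21,):
    P=org+ex*x+ey*y; print(P, R.T@(np.r_[P,.2]-o["tool_pos"]))
E
```

```text
((0.5485658049583435, -0.051224157214164734), (0.04900405928492546, 0.07103743404150009), 10.549850463867188) ey(block) [-0.18309121  0.983096  ] ey(strip) [-0.1862736   0.98249793]
yaw 10.7353945
block ex [0.5076 0.5307 0.5524] ey [-0.1861 -0.1518 -0.1184]
seat [ 0.5426858  -0.01706026] org [ 0.6396355  -0.20631342]
strip ex [-0.13950981 -0.13490981 -0.13200981] ey [-0.0726503  0.0135497  0.0990497]
pin/head ey [0.0187 0.0602 0.0723] ex [-0.0155  0.0028  0.0179]
head [0.5143 0.5345 0.5486] [0.0281 0.0487 0.0566] [0.0483 0.0717 0.0826] ex [-0.0165  0.0033  0.0181]
[ 0.42958546 -0.22578092] [ 0.35193646 -0.29024801  0.03098594]
[ 0.43331093 -0.24543087] [ 0.35016942 -0.27032625  0.03095412]
```

Emit:
step_arm([
  [[0,0,0],[0.03,-0.023,0.0],0],
  [[0,0,2],[0.06,-0.046,0.01],0],
  [[0,0,5],[0.085,-0.066,0.02],0],
  [[0,0,5],[0.11,-0.085,0.03],0],
  [[0,0,5],[0.135,-0.105,0.04],0],
  [[0,0,5],[0.16,-0.124,0.05],0],
  [[0,0,5],[0.185,-0.143,0.05],0],
  [[0,0,5],[0.21,-0.163,0.05],0],
  [[0,0,5],[0.24,-0.185,0.05],0],
  [[0,0,5],[0.27,-0.208,0.05],0],
  [[0,0,5],[0.3,-0.231,0.05],0],
  [[0,0,5],[0.33,-0.254,0.05],0],
  [[0,0,5],[0.35,-0.27,0.06],0],
  [[0,0,5],[0.35,-0.27,0.09],0],
  [[0,0,5],[0.35,-0.27,0.12],0],
  [[0,0,5],[0.35,-0.27,0.15],0],
  [[0,0,5],[0.35,-0.27,0.175],0],
  [[0,0,5],[0.35,-0.27,0.175],0],
  [[0,0,5],[0.35,-0.27,0.175],0],
])

```text
time_s: 1.68
tool_pos: [0.4326, -0.2457, 0.0555]
tcp_rot: [-3.126, -0.296, 0.004]
force: [0.4, -0.4, 0.1]
width: 0.0
finger_force: 0.0
```

```bash
python3 - <<'E'
from h import *
state()
E
```

```text
{'time_s': np.float64(1.6833), 'joint_pos': array([ 0.631 ,  0.5465, -0.2401,  2.0453,  0.2277,  0.5779, -1.1493]), 'tool_pos': array([ 0.4326, -0.2457,  0.0555]), 'tcp_rot': array([-3.1256, -0.2961,  0.0045]), 'force': array([ 0.441 , -0.3649,  0.071 ]), 'width': np.float64(0.0)}
[[ 0.982  0.188 -0.003]
 [ 0.188 -0.982  0.002]
 [-0.003 -0.002 -1.   ]]
```

Emit:
step_arm([
  [[0,0,0],[0.02,0,0],0],
  [[0,0,0],[0.04,0,0],0],
  [[0,0,0],[0.048,0,0],0],
  [[0,0,0],[0.051,0,0],0],
  [[0,0,0],[0.054,0,0],0],
  [[0,0,0],[0.057,0,0],0],
  [[0,0,0],[0.06,0,0],0],
  [[0,0,0],[0.063,0,0],0],
  [[0,0,0],[0.066,0,0],0],
  [[0,0,0],[0.07,0,0],0],
  [[0,0,0],[0.074,0,0],0],
  [[0,0,0],[0.078,0,0],0],
  [[0,0,0],[0.082,0,0],0],
  [[0,0,0],[0.086,0,0],0],
  [[0,0,0],[0.09,0,0],0],
  [[0,0,0],[0.093,0,0],0],
  [[0,0,0],[0.096,0,0],0],
  [[0,0,0],[0.098,0,0],0],
  [[0,0,0],[0.1,0,0],0],
])

```text
time_s: 3.27
tool_pos: [0.5318, -0.2276, 0.0562]
tcp_rot: [3.128, 0.296, -0.0]
force: [-3.3, -2.8, -0.6]
width: 0.0003
finger_force: 2.1
```

```bash
python3 - <<'E'
from h import *
s=r.snapshot("scene");save(s,"p1.png")
o=r.get_obs();ex=np.array([.9825,.1863]);print((o["tool_pos"][:2]-[.4326,-.2457])@ex,o["force"])
E
```

```text
0.10137256578358399 [-3.15541989 -2.05549963 -0.45729124]
```

View pics/p1.png

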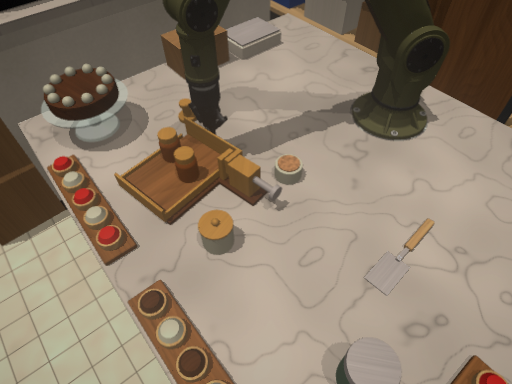

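The board has moved in, and the jars are upright at (168,142) and (185,163). I push on slowly to the stop.

Emit:
step_arm([
  [[0,0,0],[0.001,0,0],0],
  [[0,0,0],[0.003,0,0],0],
  [[0,0,0],[0.005,0,0],0],
  [[0,0,0],[0.006,0,0],0],
  [[0,0,0],[0.007,0,0],0],
  [[0,0,0],[0.007,0,0],0],
])

```text
time_s: 3.82
tool_pos: [0.5389, -0.226, 0.0563]
tcp_rot: [-3.127, -0.296, -0.001]
force: [-2.6, -1.3, -0.9]
width: -0.0001
finger_force: 1.5
```

Emit:
step_arm([
  [[0,0,0],[0.001,0,0],0],
  [[0,0,0],[0.002,0,0],0],
  [[0,0,0],[0.003,0,0],0],
  [[0,0,0],[0.003,0,0],0],
])

```text
time_s: 4.15
tool_pos: [0.5395, -0.2259, 0.0562]
tcp_rot: [-3.127, -0.295, 0.006]
force: [-9.1, -3.2, 3.7]
width: -0.0
finger_force: 4.7
```

Stop reached. I press a little more to be sure, then back off and lift.

Emit:
step_arm([
  [[0,0,0],[0.001,0,0],0],
  [[0,0,0],[0.002,0,0],0],
  [[0,0,0],[0.002,0,0],0],
])

```text
time_s: 4.4
tool_pos: [0.5394, -0.2259, 0.056]
tcp_rot: [-3.127, -0.293, 0.012]
force: [-13.9, -1.8, 7.6]
width: -0.0001
finger_force: 7.2
```

Emit:
step_arm([
  [[0,0,0],[-0.01,0,0],0],
  [[0,0,0],[-0.03,0,0],0],
  [[0,0,0],[-0.06,0,-0.01],0],
  [[0,0,0],[-0.07,0,-0.04],0],
  [[0,0,0],[-0.07,0,-0.08],0],
  [[0,0,0],[-0.07,0,-0.12],0],
  [[0,0,0],[-0.07,0,-0.14],0],
  [[0,0,0],[-0.07,0,-0.14],0],
])

```text
time_s: 5.07
tool_pos: [0.4787, -0.2387, 0.202]
tcp_rot: [3.122, 0.297, 0.017]
force: [0.8, -0.2, 0.3]
width: -0.0
finger_force: 0.0
```

```bash
python3 - <<'E'
from h import *
s=r.snapshot("scene");b=r.snapshot("top");save(s,"p2.png")
W=np.vstack([cloud(s).reshape(-1,3),cloud(b).reshape(-1,3)]);W=W[~np.isnan(W[:,0])];np.save("W2.npy",W)
ey=np.array([-.1863,.9825]);ex=np.array([ey[1],-ey[0]]);org=np.array([.6396,-.2063])
F=np.c_[(W[:,:2]-org)@ex,(W[:,:2]-org)@ey,W[:,2]]
q=lambda a:np.percentile(a,[2,50,98]).round(4)
def s(x0,x1,y0,y1,z0,z1):return F[(F[:,0]>x0)&(F[:,0]<x1)&(F[:,1]>y0)&(F[:,1]<y1)&(F[:,2]>z0)&(F[:,2]<z1)]
print("strip x",q(s(-.16,-.05,-.08,.08,.085,.095)[:,0]))
b=s(-.12,0,.12,.215,.086,.097);print("block",q(b[:,0]),q(b[:,1]))
h=s(-.1,-.02,.25,.3,.03,.1);print("head",*[q(h[:,i]) for i in range(3)])
k=s(-.1,-.02,.215,.245,.03,.1);print("shank",*[q(k[:,i]) for i in range(3)])
state()
o=r.get_obs();R=Ro.from_rotvec(o["tcp_rot"]).as_matrix()
P=org+ex*-.06+ey*.33;print(P,R.T@(np.r_[P,.06]-o["tool_pos"]))
E
```

```text
strip x [-0.0913 -0.087  -0.0841]
block [-0.0847 -0.0596 -0.0373] [0.1214 0.1636 0.2032]
head [-0.076  -0.0571 -0.0412] [0.251  0.2703 0.2765] [0.0496 0.0721 0.0826]
shank [-0.0671 -0.0576 -0.0509] [0.2158 0.2302 0.244 ] [0.0615 0.0702 0.0744]
{'time_s': np.float64(5.1667), 'joint_pos': array([ 0.6253,  0.3986, -0.2963,  1.7988,  0.1383,  0.9598, -1.1095]), 'tool_pos': array([ 0.4761, -0.2381,  0.1975]), 'tcp_rot': array([3.1259, 0.2969, 0.0067]), 'force': array([0.3875, 0.6125, 0.4731]), 'width': np.float64(0.0002)}
[[ 0.982  0.188  0.004]
 [ 0.188 -0.982 -0.001]
 [ 0.004  0.002 -1.   ]]
[0.519171 0.106747] [ 0.10662499 -0.33088337  0.13730421]
```

The board is home (strip face at about -0.090) and the pin head is in view. Next I go over to the left of the head.

Emit:
step_arm([
  [[0,0,0],[0.01,-0.02,0],0],
  [[0,0,0],[0.02,-0.05,0],0],
  [[0,0,0],[0.03,-0.08,0],0],
  [[0,0,0],[0.04,-0.11,0],0],
  [[0,0,0],[0.05,-0.14,0],0],
  [[0,0,0],[0.06,-0.17,0],0],
  [[0,0,0],[0.07,-0.2,0],0],
  [[0,0,0],[0.08,-0.23,0],0],
  [[0,0,0],[0.09,-0.26,0],0],
  [[0,0,0],[0.1,-0.29,0],0],
  [[0,0,0],[0.108,-0.32,0],0],
  [[0,0,0],[0.108,-0.33,0.01],0],
  [[0,0,0],[0.108,-0.33,0.04],0],
  [[0,0,0],[0.108,-0.33,0.07],0],
  [[0,0,0],[0.108,-0.33,0.1],0],
  [[0,0,0],[0.108,-0.33,0.13],0],
  [[0,0,0],[0.108,-0.33,0.145],0],
  [[0,0,0],[0.108,-0.33,0.145],0],
  [[0,0,0],[0.108,-0.33,0.145],0],
])

```text
time_s: 6.75
tool_pos: [0.5179, 0.1064, 0.0499]
tcp_rot: [-3.127, -0.297, 0.005]
force: [1.1, 0.4, 0.1]
width: -0.0001
finger_force: 0.0
```

```bash
cat >> h.py <<'E'
def fr():
    o=r.get_obs();ey=np.array([-.1863,.9825]);ex=np.array([ey[1],-ey[0]]);d=o["tool_pos"][:2]-[.6396,-.2063]
    print("frame xy",round(d@ex,4),round(d@ey,4),o["tool_pos"][2].round(4),"F",(o["force"][:2]@ex).round(1),(o["force"][:2]@ey).round(1),o["force"][2].round(1),Ro.from_rotvec(o["tcp_rot"]).as_matrix()[:,1:].round(3).tolist())
E
python3 - <<'E'
from h import *
fr();s=r.snapshot("scene");i=s["color"][100:260,150:340];cv2.imwrite("pics/p3.png",cv2.resize(i,None,fx=4,fy=3.7,interpolation=2)[...,::-1])
E
```

```text
frame xy -0.0613 0.3299 0.0499 F 1.2 0.2 0.1 [[0.188, -0.003], [-0.982, 0.0], [-0.001, -1.0]]
```

View pics/p3.png

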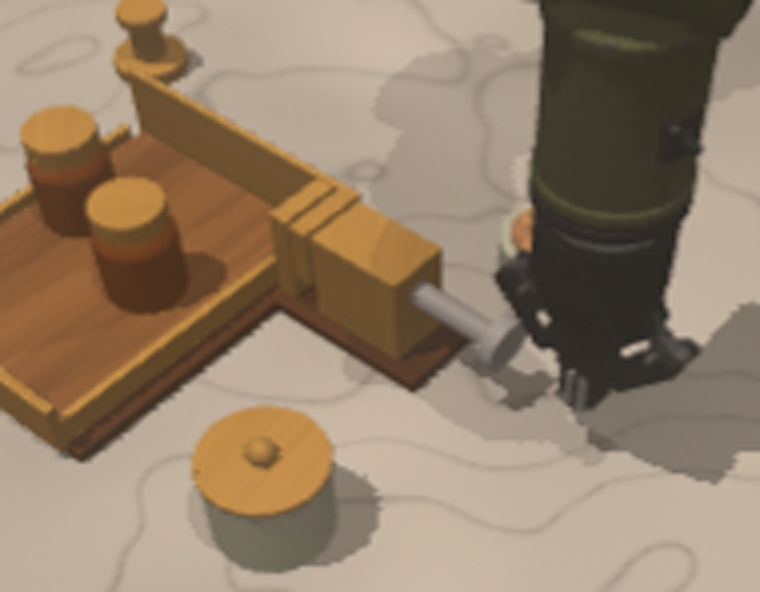

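The closed gripper's knuckles stick out towards the pin head at (505,345). I turn the tool 90° so that the flat pad sides push instead.

Emit:
step_arm([
  [[0,0,0],[0,-0.02,0],0],
  [[0,0,7],[0,-0.03,0],0],
  [[0,0,14],[0,-0.03,0],0],
  [[0,0,21],[0,-0.03,0],0],
  [[0,0,28],[0,-0.03,0],0],
  [[0,0,35],[0,-0.03,0],0],
  [[0,0,42],[0,-0.03,0],0],
  [[0,0,49],[0,-0.03,0],0],
  [[0,0,56],[0,-0.03,0],0],
  [[0,0,63],[0,-0.03,0],0],
  [[0,0,70],[0,-0.03,0],0],
  [[0,0,77],[0,-0.03,0],0],
  [[0,0,84],[0,-0.03,0],0],
  [[0,0,90],[0,-0.03,0],0],
  [[0,0,90],[0.003,-0.02,0],0],
  [[0,0,90],[0.003,0,0],0],
  [[0,0,90],[0.003,0.01,0],0],
  [[0,0,90],[0.003,0.01,0],0],
])

```text
time_s: 8.3
tool_pos: [0.525, 0.0934, 0.0522]
tcp_rot: [-2.418, 2.004, -0.003]
force: [0.7, -1.0, -0.2]
width: 0.0
finger_force: 0.0
```

```bash
python3 - <<'E'
from h import *
fr();print(r.get_obs()["joint_pos"].round(2))
E
```

```text
frame xy -0.0568 0.3159 0.0522 F 0.5 -1.1 -0.2 [[-0.983, 0.002], [-0.186, -0.001], [-0.002, -1.0]]
[-0.47  0.61  0.38  1.97 -0.37  0.63 -2.81]
```

Joint 7 is near its limit, so I turn the half turn back the other way.

Emit:
step_arm([
  [[0,0,0],[-0.03,0,0],0],
  [[0,0,-7],[-0.03,0,0],0],
  [[0,0,-14],[-0.03,0,0],0],
  [[0,0,-21],[-0.03,0,0],0],
  [[0,0,-28],[-0.03,0,0],0],
  [[0,0,-35],[-0.03,0,0],0],
  [[0,0,-42],[-0.03,0,0],0],
  [[0,0,-49],[-0.03,0,0],0],
  [[0,0,-56],[-0.03,0,0],0],
  [[0,0,-63],[-0.03,0,0],0],
  [[0,0,-70],[-0.03,0,0],0],
  [[0,0,-77],[-0.03,0,0],0],
  [[0,0,-84],[-0.03,0,0],0],
  [[0,0,-90],[-0.03,0,0],0],
  [[0,0,-90],[-0.03,0,0],0],
])

```text
time_s: 9.55
tool_pos: [0.5185, 0.1262, 0.0519]
tcp_rot: [-3.126, -0.304, -0.002]
force: [-0.7, 0.3, -0.2]
width: 0.0001
finger_force: 0.0
```

Emit:
step_arm([
  [[0,0,-7],[0,0,0],0],
  [[0,0,-14],[0,0,0],0],
  [[0,0,-21],[0,0,0],0],
  [[0,0,-28],[0,0,0],0],
  [[0,0,-35],[0,0,0],0],
  [[0,0,-42],[0,0,0],0],
  [[0,0,-49],[0,0,0],0],
  [[0,0,-56],[0,0,0],0],
  [[0,0,-63],[0,0,0],0],
  [[0,0,-70],[0,0,0],0],
  [[0,0,-77],[0,0,0],0],
  [[0,0,-84],[0,0,0],0],
  [[0,0,-90],[0,0,0],0],
  [[0,0,-90],[0,0,0],0],
])

```text
time_s: 10.72
tool_pos: [0.5184, 0.126, 0.0516]
tcp_rot: [-2.001, -2.422, -0.001]
force: [-0.6, 0.3, 0.3]
width: -0.0004
finger_force: 0.0
```

```bash
python3 - <<'E'
from h import *
fr();print(r.get_obs()["joint_pos"].round(2))
E
```

```text
frame xy -0.0571 0.3491 0.0516 F -0.6 0.4 0.3 [[0.982, 0.001], [0.189, 0.001], [0.001, -1.0]]
[ 0.05  0.62 -0.51  1.96  0.47  0.68 -0.57]
```

Emit:
step_arm([
  [[0,0,0],[-0.03,-0.002,0],0],
  [[0,0,0],[-0.05,-0.002,0],0],
  [[0,0,0],[-0.055,-0.002,0],0],
  [[0,0,0],[-0.058,-0.002,0],0],
  [[0,0,0],[-0.061,-0.002,0],0],
  [[0,0,0],[-0.064,-0.002,0],0],
  [[0,0,0],[-0.067,-0.002,0],0],
  [[0,0,0],[-0.07,-0.002,0],0],
  [[0,0,0],[-0.073,-0.002,0],0],
  [[0,0,0],[-0.076,-0.002,0],0],
])

```text
time_s: 11.55
tool_pos: [0.5305, 0.0516, 0.0514]
tcp_rot: [-2.002, -2.421, -0.001]
force: [0.6, 1.7, 0.7]
width: -0.0002
finger_force: 0.8
```

Emit:
step_arm([
  [[0,0,0],[-0.003,0,0],0],
  [[0,0,0],[-0.006,0,0],0],
  [[0,0,0],[-0.009,0,0],0],
  [[0,0,0],[-0.012,0,0],0],
])

```text
time_s: 11.88
tool_pos: [0.5327, 0.0388, 0.0512]
tcp_rot: [2.003, 2.42, -0.0]
force: [0.5, 1.9, 1.3]
width: -0.0
finger_force: 0.5
```

Emit:
step_arm([
  [[0,0,0],[-0.003,0,0],0],
  [[0,0,0],[-0.006,0,0],0],
  [[0,0,0],[-0.009,0,0],0],
  [[0,0,0],[-0.012,0,0],0],
])

```text
time_s: 12.22
tool_pos: [0.5349, 0.0272, 0.0513]
tcp_rot: [-2.003, -2.42, 0.0]
force: [-0.4, 0.9, -0.8]
width: 0.0001
finger_force: 0.4
```

```bash
python3 - <<'E'
from h import *
fr()
E
```

```text
frame xy -0.0593 0.2489 0.0513 F -0.2 1.0 -0.8 [[0.982, -0.0], [0.187, -0.0], [-0.0, -1.0]]
```

Emit:
step_arm([
  [[0,0,0],[-0.003,0,0],0],
  [[0,0,0],[-0.006,0,0],0],
  [[0,0,0],[-0.009,0,0],0],
  [[0,0,0],[-0.012,0,0],0],
  [[0,0,0],[-0.015,0,0],0],
  [[0,0,0],[-0.018,0,0],0],
])

```text
time_s: 12.72
tool_pos: [0.5383, 0.0096, 0.0513]
tcp_rot: [-2.002, -2.421, 0.0]
force: [-0.1, 1.4, 0.7]
width: 0.0
finger_force: 0.4
```

Emit:
step_arm([
  [[0,0,0],[-0.002,0,0],0],
  [[0,0,0],[-0.004,0,0],0],
  [[0,0,0],[-0.005,0,0],0],
  [[0,0,0],[-0.005,0,0],0],
])

```text
time_s: 13.05
tool_pos: [0.5393, 0.0046, 0.0512]
tcp_rot: [2.003, 2.42, -0.0]
force: [0.0, 0.4, 0.0]
width: 0.0001
finger_force: 0.0
```

```bash
python3 - <<'E'
from h import *
fr()
E
```

```text
frame xy -0.0593 0.2259 0.0512 F 0.1 0.4 0.0 [[0.982, -0.0], [0.187, -0.0], [-0.0, -1.0]]
```

Emit:
step_arm([
  [[0,0,0],[-0.001,0,0],0],
  [[0,0,0],[-0.002,0,0],0],
  [[0,0,0],[-0.003,0,0],0],
  [[0,0,0],[-0.003,0,0],0],
])

```text
time_s: 13.38
tool_pos: [0.5393, 0.0043, 0.0513]
tcp_rot: [-1.999, -2.421, -0.003]
force: [-2.1, 5.6, 1.2]
width: -0.0001
finger_force: 3.3
```

Emit:
step_arm([
  [[0,0,0],[-0.001,0,0],0],
  [[0,0,0],[-0.002,0,0],0],
  [[0,0,0],[-0.002,0,0],0],
])

```text
time_s: 13.63
tool_pos: [0.5393, 0.0043, 0.0513]
tcp_rot: [-1.996, -2.421, -0.005]
force: [-3.5, 12.0, 0.6]
width: 0.0001
finger_force: 5.8
```

Firm stop at the expected depth, so I retreat and check.

Emit:
step_arm([
  [[0,0,0],[0.01,0,0],0],
  [[0,0,0],[0.04,0,0],0],
  [[0,0,0],[0.08,0,0],0],
  [[0,0,0],[0.12,0,-0.01],0],
  [[0,0,0],[0.13,0,-0.05],0],
  [[0,0,0],[0.13,0,-0.09],0],
  [[0,0,0],[0.13,0,-0.12],0],
  [[0,0,0],[0.13,0,-0.12],0],
])

```text
time_s: 14.3
tool_pos: [0.5185, 0.1299, 0.1772]
tcp_rot: [1.997, 2.417, 0.012]
force: [0.5, 0.9, -0.3]
width: 0.0004
finger_force: 0.0
```

```bash
python3 - <<'E'
from h import *
s=r.snapshot("scene");b=r.snapshot("top")
i=s["color"][100:260,100:340];cv2.imwrite("pics/p4.png",cv2.resize(i,None,fx=3.3,fy=3.3,interpolation=2)[...,::-1])
W=np.vstack([cloud(s).reshape(-1,3),cloud(b).reshape(-1,3)]);W=W[~np.isnan(W[:,0])]
ey=np.array([-.1863,.9825]);ex=np.array([ey[1],-ey[0]]);org=np.array([.6396,-.2063])
F=np.c_[(W[:,:2]-org)@ex,(W[:,:2]-org)@ey,W[:,2]]
q=lambda a:np.percentile(a,[2,50,98]).round(4)
def s(x0,x1,y0,y1,z0,z1):return F[(F[:,0]>x0)&(F[:,0]<x1)&(F[:,1]>y0)&(F[:,1]<y1)&(F[:,2]>z0)&(F[:,2]<z1)]
print("strip x",q(s(-.16,-.05,-.08,.08,.085,.095)[:,0]))
h=s(-.1,-.02,.206,.28,.03,.1);print("head",len(h),*[q(h[:,i]) for i in range(3)])
E
```

```text
strip x [-0.0917 -0.087  -0.0841]
head 182 [-0.0769 -0.0565 -0.0413] [0.2065 0.2143 0.2167] [0.0509 0.0753 0.0854]
```

View pics/p4.png

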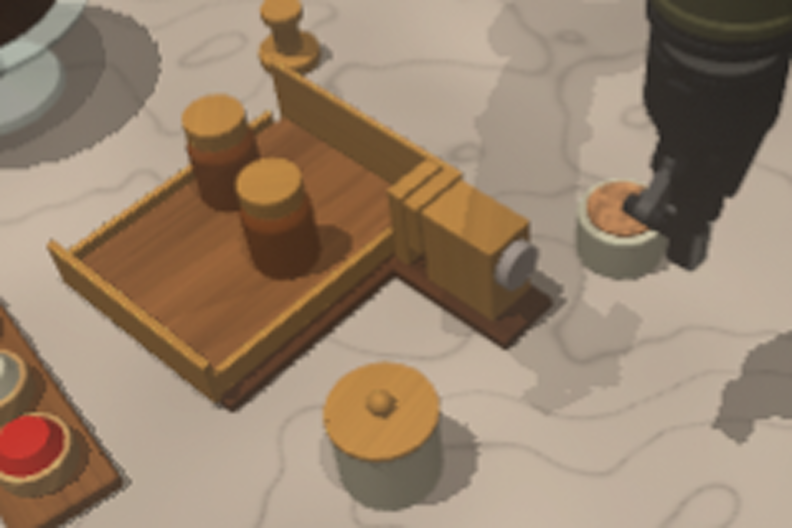

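The pin head sits flush on the fork at (517,265), and the jars stand upright at (218,150) and (275,215). The arm is clear, and its outer face measures 0.2167 m against the 0.216 m expected.

```bash
python3 -c "
from rig import r
print(r.job_done())"
```

```text
the job is handed in; nothing more can be done
None
```

The job is handed in: the board is home against its stop, the pin is fully seated against the fork, both jars are standing on the board, and nothing else on the counter was touched; the hand-in call gave no verdict.

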